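Lock down the spring pad of a watch-case holder

TASK

On the watchmaker's bench, press the oblong steel pad of the longer black case holder down into its block against the spring and, keeping it down, push the aluminium keeper frame along, tab end first, until its plain bar lies well over the pad and traps it, so that the pad stays down when you let go. Leave the round pad of the other, shorter holder unpressed.

Things in the scene. Friction and masses are not known exactly. Their poses are not given: they have to be found in the camera images.
- holder: The right case holder, fixed: black block 84 (x) by 176 (y) by 40 mm high, a rail 14 mm wide, 12 mm high along each long side. Origin: centre of the underside, on the bench; z up, y along its length towards the keeper's tab. In its middle (x = y = 0) stands the oblong dark steel pad, flat top 38 (x) by 70 (y) mm; around it, on the rails, lies the keeper.
- pad (a joint): How far the oblong pad is pressed down, m: 0 up (top 72 mm above the bench), 0.028 fully down (top 44 mm, still above the block). It springs back: 3 N at the top, 8 N fully down. Only from 0.020 on is it below the keeper's underside; before, it blocks the keeper. Once trapped it rests up against the keeper's bar, near 0.020.
- keeper (a joint): Slide of the keeper along the holder's +y, m: 0 to 0.003 at start, 0.020 at its stop; 1.5 N friction. Aluminium frame, heights 52 to 58 mm, window 52 (x) by 78 (y) mm round the pad. Tab at the window's +y end: 48 mm wide, 8 thick, top 86 mm high, inner face at y = 39 mm + slide. Fingers sweeping +y over the held-down pad push it; from 0.004 the frame's 22 mm wide -y bar covers the pad.
- round_pad (a joint): How far the other holder's round dark steel pad (42 mm across, top 72 mm above the bench) is pressed, m: 0 up. That holder is also black but shorter, 84 by 110 mm, has no tab and no sliding frame, and stands 0.26 m or more to the left or right of the right one, centre to centre. Leave it alone.
Mind the look-alikes: they are no part of the job. What is shaped like the holder but orange is not meant. Leave any blue look-alike of the part that bears round_pad alone.

How it is judged:
By the outcome, as a careful person would: the job done as asked, in the order asked, and still so for the second after the job is handed in, with the robot touching nothing.
It also fails if it takes over 38 s, if anything falls off the work surface, if the arm or the gripper's body presses on something with over 40 N, if the wrist force passes 120 N, or if a joint passes its speed limit or range.

ROBOT

A 7-joint arm with a two-finger parallel gripper is mounted at the origin on the work surface. World frame = base frame: x ahead of the robot, y to its left, z up, the work surface at z = 0. Lengths are in m, angles in rad, forces in N, time in s.
With the tool pointing down it reaches from about 0.375 to 0.925 m from the base axis. Payload 3.1 kg.
Tool frame: the origin (TCP) lies between the finger pads; the fingertips stand 19 mm ahead of it and the grasp point (between the pads) is the TCP; z points along the fingers, y is the line along which they close (so a half turn about z gives the same grasp; the last joint's range is limited). The gripper opens to 85 mm and grips with 20 to 120 N. Pads are 22 mm wide; open, the fingers measure 114 mm over their backs; the gripper's body (76 mm by 85 mm) begins 54 mm behind the grasp point. The pads swing forward as they close: fully open they stand 13 mm farther back than shut.
Start: joints at [1.188, 0.383, 0.044, 1.598, -0.018, 1.161, -0.05], TCP at [0.183, -0.624, 0.25] pointing down, gripper open.
Joint ranges: [-2.61, 2.61], [-0.41, 2.15], [-1.48, 1.57], [0, 2.5], [-1.57, 4.71], [0.05, 1.97], [-2.85, 2.85]. Speed limits (rad/s): [2.79, 2.79, 3.14, 3.14, 3.14, 3.14, 3.14].

INTERFACE

Orientations are given as a unit quaternion [x, y, z, w].
In Python, from bench import move_ptp, movel, move_j, move_gripper, pause, inverse_kinematics, read_camera, camera_params, MotionError, sign_off, look_for, tip_of, read_time_s, read_qpos, read_joint_vel, read_effort, read_eef_pos, read_tcp_rot, read_ft_force, read_ft_torque, read_finger_gap, read_grasp_force gives the robot as it stands. Calls block until the motion is done:
- move_ptp(position, orientation): joint-space move of the TCP to a pose.
- movel(position, orientation=None, speed=0.15): straight line of the TCP; orientation=None keeps the orientation; speed is the mean speed in m/s.
- move_j(angles): joint-space move.
- move_gripper(opening, effort=None): finger opening in m; effort is the grip in N (None keeps the last); returns when the fingers have stopped.
- pause(seconds).
- inverse_kinematics(position, orientation): joint angles nearest the present ones, or None.
- read_camera(name): name is "side" or "top"; returns the picture (480x640x3 uint8, red, green, blue); there is no depth.
- camera_params(name): a dict with "K" (3x3 intrinsics, pixels), "dist_coeffs" ([k1, k2, p1, p2, k3] as OpenCV has them; the pictures are not rectified), "camera_from_world" (4x4, takes a point from world to camera coordinates). Camera axes: x right, y down, z forward; pixel columns grow to the right and rows downward; lengths in m; the calibration is good to about 2 mm. A picture is of the moment at which its call begins. camera_params takes no time and is no camera call.
A pose or a line that the arm cannot do raises MotionError and nothing moves.
- sign_off(): hands the job in; it is judged then, once.
Trained networks look in the newest picture that a camera, given by its name, has taken for a name from the list of things; names that differ only in an ending like _2 or _b are one class to them, and where a whole thing is asked for, a point or a joint stands for the part that bears it (a point fixed in the world has none). Each returns a list of dicts, best first, with "confidence" (0 to 1); they miss things now and then, are a little off and sometimes report something else, mostly with a low value. They report only what shows in the picture. A call takes as long as a camera call. They do not tell look-alikes from the thing itself.
- look_for(camera, name): "at" ([column, row] in pixels, amid what is visible of it).
- tip_of(camera, name): "at" ([column, row] in pixels: a listed point, or the origin of a listed thing).
Readings, each from a call of its own:
- read_time_s(): time.
- read_qpos(): joint angles.
- read_joint_vel(): joint speeds.
- read_effort(): joint torques, N m.
- read_eef_pos(): TCP position.
- read_tcp_rot(): TCP orientation.
- read_ft_force(): force on the tool from outside, world axes, zero at the start.
- read_ft_torque(): the same for the moment, N m.
- read_finger_gap(): finger opening in m.
- read_grasp_force(): force on a finger pad.
Only numpy, scipy, OpenCV 4.12 (cv2) and the standard library are available. Lean on these libraries where they do the work, as an engineer would, in place of code of your own. Each camera call takes 0.05 s, during which the arm holds its last target. There are 200 camera calls.

## Working session

There is one attempt and no reset: what is moved stays moved. The work goes in short steps, each a Python script; the robot and the scene stay as the last script left them, time stands still between calls to the robot, and variables do not carry over. Pictures are saved under pics/ and viewed, at most 10 in all, crops included, and the job is handed in when it is done.

```bash
mkdir -p pics; python3 - <<'E'
from bench import *
import cv2
for c in("top","side"):
    im=read_camera(c); cv2.imwrite(f"pics/{c}0.png",im[:,:,::-1])
    for n in("holder","keeper","pad","round_pad"):
        print(c,n,[(d["at"],round(d["confidence"],2)) for d in look_for(c,n)],[(d["at"],round(d["confidence"],2)) for d in tip_of(c,n)])
    p=camera_params(c);print(p)
print(read_tcp_rot(),read_time_s())
E
```

```text
top holder [([382.8, 157.9], 0.77), ([432.7, 332.8], 0.71)] [([430.3, 334.0], 0.87), ([378.9, 166.8], 0.6)]Traceback (most recent call last):
  File "<stdin>", line 6, in <module>
ValueError: it knows: holder
```

```bash
python3 - <<'E'
from bench import *
import cv2
for c in("side",):
    im=read_camera(c); cv2.imwrite(f"pics/{c}0.png",im[:,:,::-1])
for c in("top","side"):
    for n in("holder","keeper","pad","round_pad"):
      for f in (look_for,tip_of):
        try: print(c,n,f.__name__,[(d["at"],round(d["confidence"],2)) for d in f(c,n)])
        except Exception as e: print(n,e)
    p=camera_params(c);print(p)
print(read_tcp_rot(),read_time_s())
E
```

```text
top holder call [([382.8, 157.9], 0.77), ([432.7, 332.8], 0.71)]
top holder call [([430.3, 334.0], 0.87), ([378.9, 166.8], 0.6)]
top keeper call [([433.7, 318.6], 0.74), ([387.3, 168.5], 0.63)]
keeper it knows: holder
top pad call [([440.8, 332.9], 0.8)]
pad it knows: holder
top round_pad call [([203.4, 213.5], 0.86), ([231.3, 291.0], 0.82)]
round_pad it knows: holder
{'K': array([[511.46969214,   0.        , 317.95808416],
       [  0.        , 511.46969214, 237.65860951],
       [  0.        ,   0.        ,   1.        ]]), 'dist_coeffs': array([-0.08722226,  0.        ,  0.        ,  0.        ,  0.        ]), 'camera_from_world': array([[ 6.96753207e-04, -9.99988554e-01,  4.73350248e-03,
        -3.35744430e-02],
       [-9.75113614e-01, -1.72884614e-03, -2.21699011e-01,
         4.26836800e-01],
       [ 2.21704657e-01, -4.46123321e-03, -9.75103657e-01,
         9.88741812e-01],
       [ 0.00000000e+00,  0.00000000e+00,  0.00000000e+00,
         1.00000000e+00]])}
side holder call [([458.4, 202.4], 0.78), ([283.7, 178.2], 0.74)]
side holder call [([455.9, 206.3], 0.71), ([285.6,
[... 169 characters left out ...]
pad it knows: holder
side round_pad call [([232.4, 297.4], 0.65), ([342.2, 306.7], 0.63)]
round_pad it knows: holder
{'K': array([[438.12534048,   0.        , 319.66392892],
       [  0.        , 438.12534048, 233.6292838 ],
       [  0.        ,   0.        ,   1.        ]]), 'dist_coeffs': array([-0.10592748,  0.        ,  0.        ,  0.        ,  0.        ]), 'camera_from_world': array([[-0.89044989, -0.45487855, -0.01358291,  0.38417518],
       [-0.30156563,  0.61215858, -0.73097198,  0.17196004],
       [ 0.34081837, -0.64679778, -0.68227228,  0.69846715],
       [ 0.        ,  0.        ,  0.        ,  1.        ]])}
[9.89876560e-01 1.41930948e-01 1.28115392e-05 3.18443519e-05] 0.75
```

View pics/top0.png

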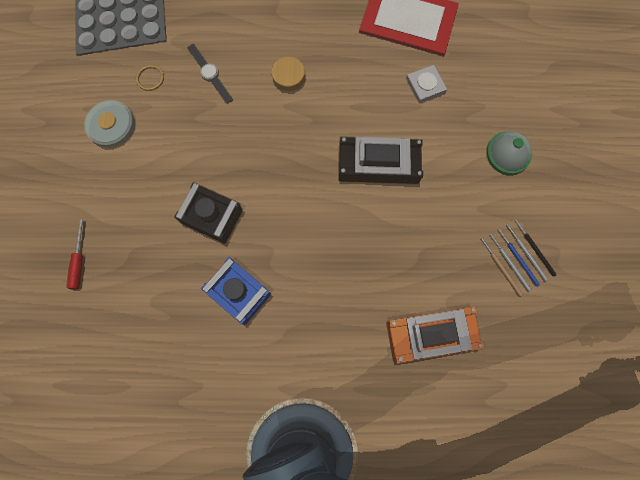

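View pics/side0.png

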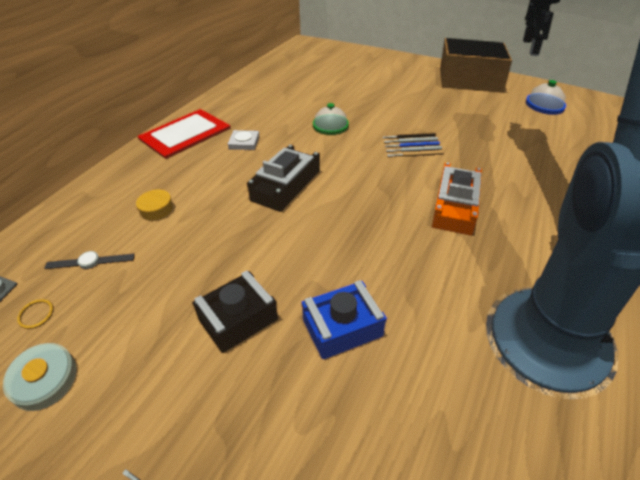

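Candidates for the holder: the black one at top (381,160) / side (285,178) and the orange one at (434,333) / (458,202). The black one fits, because it is long and black with a keeper frame. The round-pad holders, black at (207,212) and blue at (236,291), are to be left alone. I'll confirm with a crop.

```bash
python3 - <<'E'
import cv2,numpy as np
a=cv2.imread("pics/top0.png")[125:195,325:435]; b=cv2.imread("pics/side0.png")[140:215,240:330]
a=cv2.resize(a,None,fx=7,fy=7,interpolation=cv2.INTER_CUBIC)[:, :770]
cv2.imwrite("pics/c0.png",a)
b=cv2.resize(b,None,fx=7,fy=7,interpolation=cv2.INTER_CUBIC);cv2.imwrite("pics/c1.png",b)
E
```

```text
(no output)
```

View pics/c0.png

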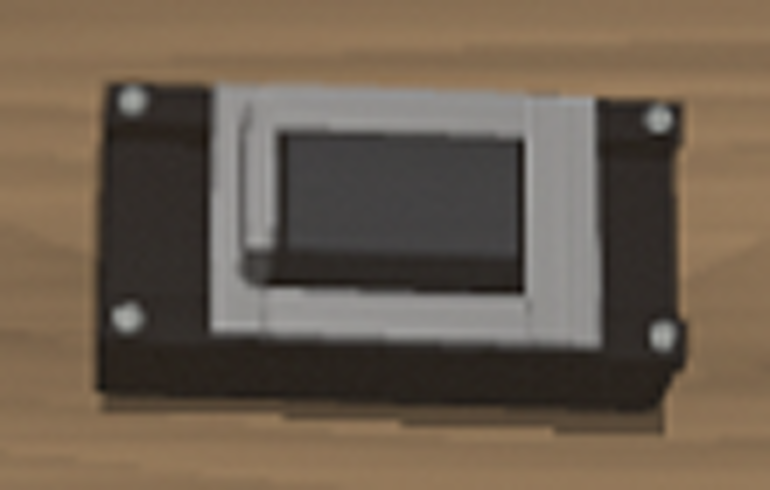

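View pics/c1.png

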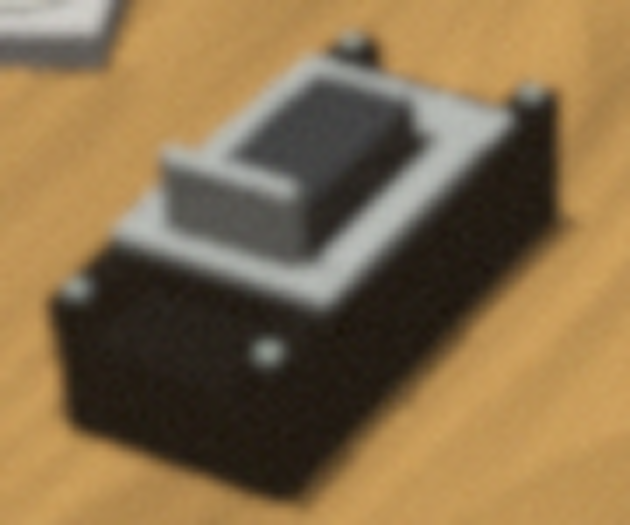

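The top crop shows a black block with four screws at its corners, near (343.5,139), (419,142), (343,170) and (419.5,172.5). The keeper frame's tab is at its left end, near column 362, so the holder's +y is roughly world +y. Next I'll locate it precisely and go to a hover pose.

```bash
cat > h.py <<'E'
from bench import *
import numpy as np,cv2
from scipy.spatial.transform import Rotation as R
def ray(c,uv,z):
    p=camera_params(c);M=p["camera_from_world"]
    n=cv2.undistortPoints(np.array(uv,float).reshape(-1,1,2),p["K"],p["dist_coeffs"])[:,0]
    d=np.c_[n,np.ones(len(n))]@M[:3,:3]; o=-M[:3,:3].T@M[:3,3]
    return o+d*((z-o[2])/d[:,2])[:,None]
def quat(yaw): # tool z down, tool y along yaw direction
    y=np.array([np.cos(yaw),np.sin(yaw),0]);z=np.array([0,0,-1.])
    return R.from_matrix(np.c_[np.cross(y,z),y,z]).as_quat()
E
python3 - <<'E'
from h import *
t=(np.array([(132,100),(659,120),(127,317),(662,335)])+.5)/7-.5+[325,125]
s=(np.array([(352,45),(531,97),(77,289),(267,351)])+.5)/7-.5+[240,140]
for c,q in(("top",t),("side",s)):
    P=ray(c,q,.053);print(c,P.round(4),P.mean(0).round(4))
# pad top corners in top
q=(np.array([(283,131),(523,139),(280,247),(520,255)])+.5)/7-.5+[325,125]
P=ray("top",q,.072);print(P.round(4),P.mean(0).round(4))
q=(np.array([(213,85),(600,98),(212,332),(600,345)])+.5)/7-.5+[325,125]
P=ray("top",q,.058);print("keeper",P.round(4),P.mean(0).round(4))
E
```

```text
top [[ 0.6404 -0.0868  0.053 ]
 [ 0.635  -0.2468  0.053 ]
 [ 0.5707 -0.0845  0.053 ]
 [ 0.5659 -0.2444  0.053 ]] [ 0.603  -0.1656  0.053 ]
side [[ 0.6355 -0.2451  0.053 ]
 [ 0.5656 -0.2427  0.053 ]
 [ 0.6416 -0.0867  0.053 ]
 [ 0.5725 -0.0853  0.053 ]] [ 0.6038 -0.165   0.053 ]
[[ 0.6224 -0.1304  0.072 ]
 [ 0.6203 -0.2017  0.072 ]
 [ 0.5857 -0.1287  0.072 ]
 [ 0.5836 -0.1994  0.072 ]] [ 0.603  -0.1651  0.072 ]
keeper [[ 0.6432 -0.111   0.058 ]
 [ 0.6399 -0.2281  0.058 ]
 [ 0.5643 -0.1094  0.058 ]
 [ 0.5608 -0.2246  0.058 ]] [ 0.602  -0.1683  0.058 ]
```

```bash
cat >> h.py <<'E'
C=np.array([.6033,-.1653]);Y=np.array([.034,1.]);Y/=np.linalg.norm(Y);YAW=np.arctan2(Y[1],Y[0])
def at(y,z): return [*(C+y*Y),z]
def Q():
    best=None
    for k in(0,np.pi):
        j=inverse_kinematics(at(0.0035,.15),quat(YAW+k))
        if j is not None:
            d=abs(np.array(j)-read_qpos()).max()
            if best is None or d<best[0]: best=(d,quat(YAW+k))
    return best[1]
E
python3 - <<'E'
from h import *
q=Q();move_ptp(at(.0035,.15),q);move_gripper(.030)
print(read_time_s(),read_eef_pos(),read_finger_gap(),read_ft_force())
movel(at(.0035,.105),speed=.1); f0=read_ft_force(); print(f0)
z=.105
while z>.08:
    z-=.0015; movel(at(.0035,z),speed=.05)
    f=read_ft_force()-f0
    if f[2]>1.5: break
print(z,f,read_eef_pos(),read_time_s())
cv2.imwrite("pics/s1.png",cv2.resize(read_camera("side")[90:240,190:390,::-1],None,fx=4,fy=4))
E
```

```text
3.5833 [ 0.60340967 -0.16176797  0.15000644] 0.02998402902420191 [-0.31648504 -0.19401612 -0.917201  ]
[ 0.28613388 -0.5399651  -0.19162475]
0.08999999999999998 [-1.30211391  0.10733935  2.46936108] [ 0.60373781 -0.16186332  0.09031326] 6.6833
```

View pics/s1.png

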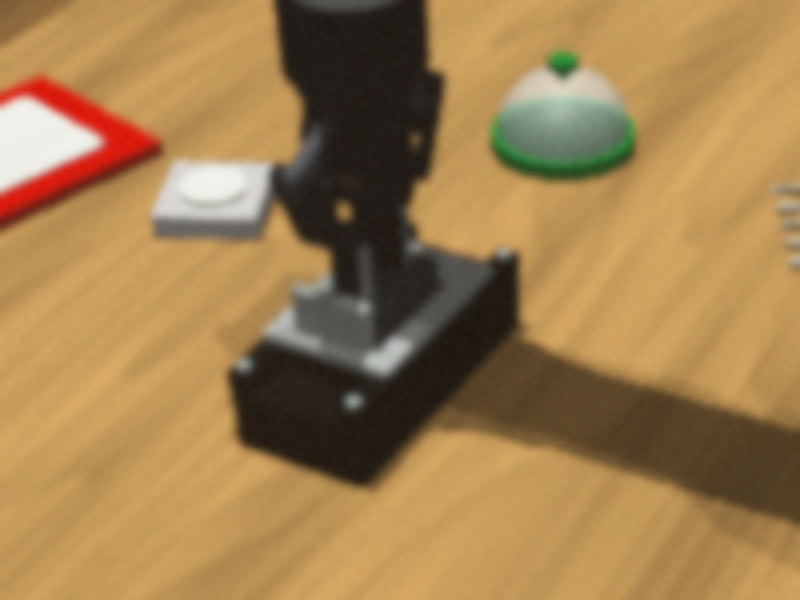

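The picture shows the fingers touching the pad, at crop (380,300). The outer knuckle, near (310,235), hangs only a little above the tab at (330,295). I'll narrow the opening so the knuckle clears the tab, then press while watching the force.

```bash
python3 - <<'E'
from h import *
movel(at(.0035,.104),speed=.1);move_gripper(.010)
movel(at(.013,.102),speed=.1);pause(.2);f0=read_ft_force()
z=.102
zc=None
while z>.060:
    z-=.002; movel(at(.013,z),speed=.05)
    f=read_ft_force()-f0; e=read_eef_pos()[2]
    print(round(z,4),round(e,4),f.round(1))
    if zc is None and f[2]>1.5: zc=e
    if f[2]>11 or (zc and e<zc-.0235): break
print(zc,read_time_s())
cv2.imwrite("pics/s2.png",cv2.resize(read_camera("side")[90:240,190:390,::-1],None,fx=4,fy=4))
E
```

```text
0.1 0.0998 [ 0.3  0.2 -0.8]
0.098 0.0978 [-0.1 -0.2 -0.4]
0.096 0.0958 [ 0.1  0.2 -0.7]
0.094 0.0938 [-0.4 -0.2 -1.9]
0.092 0.0918 [ 0.6 -0.  -0.2]
0.09 0.0903 [-1.3  0.   1.5]
0.088 0.0882 [-0.4 -0.4  1.2]
0.086 0.0861 [-0.9  0.6  1.9]
0.084 0.0841 [-0.2 -0.1  3.4]
0.082 0.0821 [0.7 0.3 3.7]
0.08 0.0801 [ 0.7 -0.4  3.6]
0.078 0.0781 [1.3 0.4 3.2]
0.076 0.0761 [ 1.  -0.5  4.2]
0.074 0.0742 [0.9 0.3 4.9]
0.072 0.0723 [ 2.  -0.9  4.7]
0.07 0.0703 [ 1.5 -0.7  5. ]
0.068 0.0684 [ 1.3 -0.9  5.3]
0.066 0.0665 [1.8 0.1 5.7]
0.064 0.0646 [ 1.4 -0.4  6. ]
0.062 0.0635 [-0.5  0.7  9. ]
0.06 0.0634 [-4.2  0.5 19.8]
0.08613269996485276 13.0583
```

View pics/s2.png

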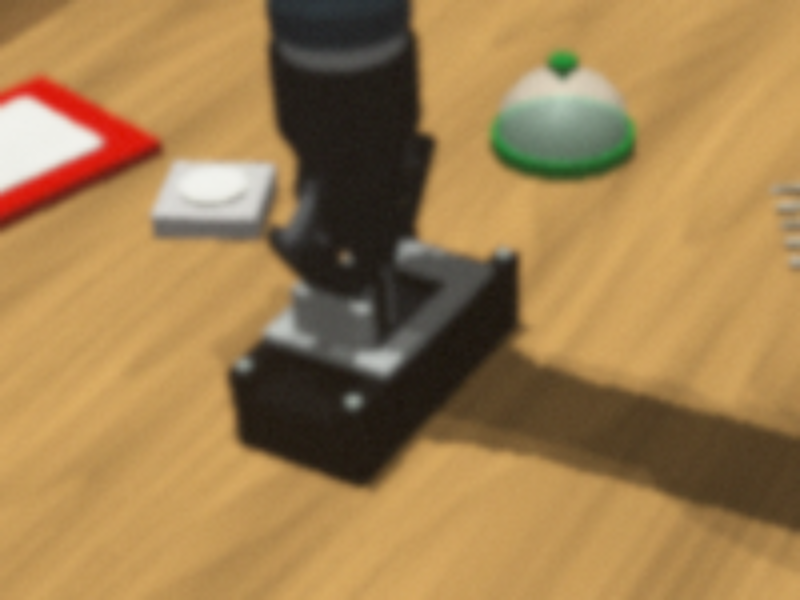

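The pad reached its bottom stop: contact was at 0.091 and the stop at 0.0635, which is 27.7 mm of travel. In the picture the knuckle just clears the tab. I'll ease up 2 mm and sweep along +y.

```bash
python3 - <<'E'
from h import *
movel(at(.013,.0655),speed=.05);pause(.1)
f0=read_ft_force();print(f0.round(1),read_eef_pos())
y=.013
while y<.0365:
    y+=.002; movel(at(y,.0655),speed=.05)
    f=read_ft_force(); e=read_eef_pos()
    print(round(y,4),round(float((e[:2]-C)@Y),4),round(e[2],4),f.round(1))
    if f[1]-f0[1]<-9: break
print(read_time_s())
cv2.imwrite("pics/s3.png",cv2.resize(read_camera("side")[90:240,190:390,::-1],None,fx=4,fy=4))
E
```

```text
[1.7 0.4 6.1] [ 0.60400677 -0.15232168  0.06619233]
0.015 0.0134 0.0661 [ 1.  -2.1  6.2]
0.017 0.0145 0.066 [ 1. -3.  6.]
0.019 0.0161 0.0659 [ 1.  -2.4  6.8]
0.021 0.0176 0.066 [ 0.3 -3.8  6.8]
0.023 0.0188 0.066 [ 0.8 -5.   6.4]
0.025 0.0205 0.066 [-0.1 -5.1  7.6]
0.027 0.0224 0.066 [ 0.7 -4.9  7.5]
0.029 0.0244 0.066 [ 1.  -5.4  6.8]
0.031 0.0264 0.066 [ 0.7 -5.4  6.8]
0.033 0.0284 0.066 [ 0.  -4.9  7.1]
0.035 0.0305 0.066 [ 0.8 -4.8  7.3]
0.037 0.0325 0.066 [ 0.1 -5.1  8. ]
16.4667
```

View pics/s3.png

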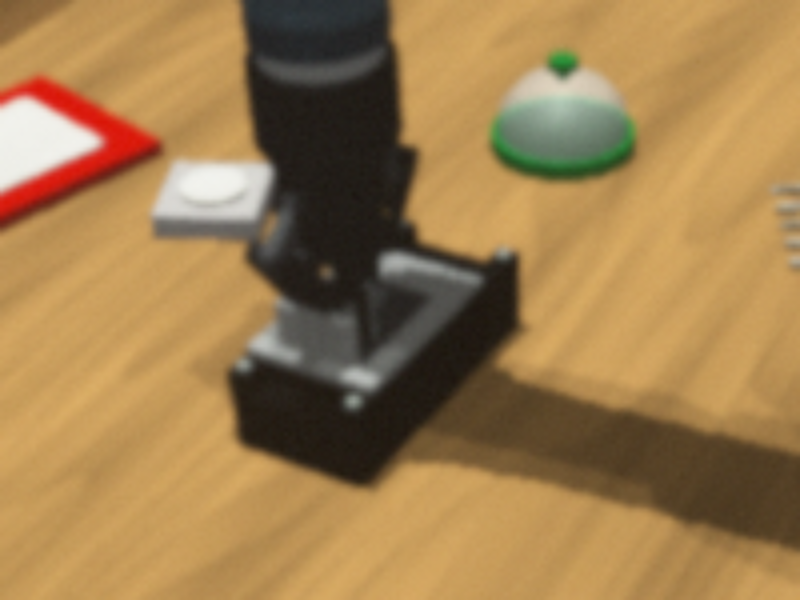

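The frame has moved about 13 mm so far: the tab is now near crop (310,320) and the bar is over the pad. I'll push on towards the stop, back off, lift, and look again.

```bash
python3 - <<'E'
from h import *
y=.037
while y<.045:
    y+=.001; movel(at(y,.0655),speed=.03)
    f=read_ft_force(); e=read_eef_pos()
    print(round(y,4),round(float((e[:2]-C)@Y),4),f.round(1))
    if f[1]<-8.5: break
a=float((e[:2]-C)@Y)
movel(at(a-.005,.0655),speed=.05);pause(.1);e=read_eef_pos();print(float((e[:2]-C)@Y),read_ft_force())
movel(at(a-.005,.18),speed=.1);move_ptp([.45,-.35,.3],read_tcp_rot());pause(.2)
print(read_time_s(),read_ft_force())
a=read_camera("top")[125:195,325:435,::-1];b=read_camera("side")[140:215,240:330,::-1]
f=lambda i:cv2.resize(i,(400,300),interpolation=cv2.INTER_CUBIC)
cv2.imwrite("pics/end.png",np.hstack([f(a),f(b)]))
print([(d["at"],d["confidence"]) for d in look_for("top","keeper")])
E
```

```text
0.038 0.0333 [ 0.6 -5.8  7.9]
0.039 0.0343 [ 0.1 -5.3  6.6]
0.04 0.0352 [ 0.5 -6.4  7.6]
0.041 0.0363 [ 1.3 -5.   6.8]
0.042 0.0372 [-0.8 -5.1  8.2]
0.043 0.0375 [-0.5 -6.2  7. ]
0.044 0.0377 [-1.5 -7.3  7.4]
0.045 0.038 [-0.9 -7.7  7.4]
0.03388801737930125 [0.28516766 0.588388   7.05714812]
21.625 [ 0.38822538 -0.67632759 -0.08781842]
[([438.3, 344.4], 0.98), ([374.4, 165.1], 0.93)]
```

View pics/end.png

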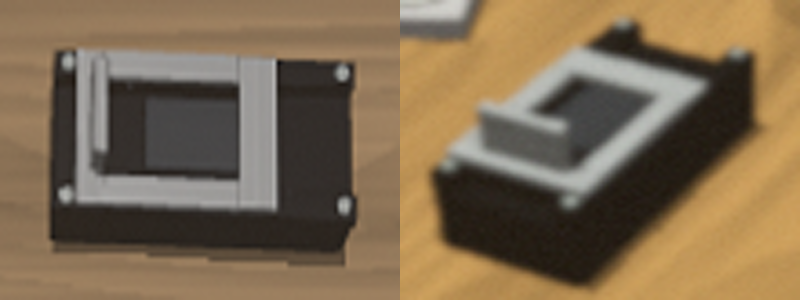

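Both views show the keeper at its stop, with the tab at (100,110) in the left view. The bar at (258,130) covers the pad's end, and the pad at (190,130) stays down below the frame. I'm handing it in.

```bash
python3 -c "
from bench import *
print(sign_off())"
```

```text
the job is handed in; nothing more can be done
None
```

The job is handed in: the oblong pad is down and trapped under the keeper's bar, the keeper is at its stop, and I left the round pad alone; the last reading before hand-in was 21.6 s.

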